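# Dust off the wagons in the air drum

## Task

Dust off the wagons on the table (two or three of them): turn the drum's lid by its bar handle to bring its opening over each compartment in turn, and lay each wagon level in its own: the box-shaped goods van in the compartment marked with one stud, the tank wagon in the one with two, the open coal wagon in the one with three. With all of them in, turn the lid until its opening lies squarely over the solid blank quarter, and only then squeeze the air duster's trigger fully for about two seconds and let it go. Leave the drum shut with the wagons in it, and the other things on the table where they are.

Things in the scene. Friction and masses are not known exactly. Their poses are not given: they have to be found in the camera images.
- drum: round white drum fixed to the table, air duster clamped at its -y side. Origin on its axis at the table top. Grey foot 276 mm across, 10 high; wall 240 mm across outside, 230 inside, top at z 46; floor at z 8. Two 4 mm upright walls at 45 degrees to x and y make quarters: compartment 1 towards -x, 2 +y, 3 +x, and a solid blank one (top z 45) at -y. Duster's barrel: y -117 to -237, top at z 68.
- compartment_1 (a point): middle of the floor of the compartment with one steel stud (12 mm across, 7 high, on the drum's foot in front of it), 72 mm from the drum's axis, 8 mm above the table. Its axes are the drum's.
- compartment_2 (a point): middle of the floor of the compartment with two studs, 72 mm from the drum's axis, on the floor. Its axes are the drum's.
- compartment_3 (a point): middle of the floor of the compartment with three studs, 72 mm from the drum's axis, on the floor. Its axes are the drum's.
- blank (a point): middle of the top of the solid blank quarter, 72 mm from the drum's axis.
- lid (a joint): turn of the lid, rad, growing anticlockwise from above; opening over the blank (shut) at 0, over compartment 3 at pi/2, 2 at pi, 1 at -pi/2 or 3pi/2. It turns past full turns (stops at -9 and 9) and stays where left (0.1 N m friction). Grey disc 236 mm across, 47 to 52 mm above the table, with one wedge-shaped opening, 76 degrees wide, from the axis out to the rim.
- lid_opening (a point): a point in the lid's opening, on its middle line, 72 mm from the axis, at the lid's top (52 mm above the table); x and y axes turn with the lid, -y pointing from the axis along the opening's middle line.
- lid_handle (a point): in the black bar handle on the lid's axis, 75 mm above the table, 10 mm below the bar's top: bar 60 mm long along the opening's middle line, 14 mm wide across it, from z 52 to z 85. A white dot marks the end nearer the opening. Axes turn with the lid.
- trigger (a joint): squeeze of the duster's trigger lever, rad: 0 released, 0.28 fully squeezed (stop). A spring returns it to 0; 50 mm from its hinge it takes about 3 N to start and 10 N to squeeze fully. The hinge is upright, at the barrel's end of the lever.
- trigger_pad (a point): middle of the trigger lever, 50 mm from its hinge, 40 mm above the table. The grey lever (80 mm long, 10 thick, z 27 to 53) lies along the drum's x, beside the grip on the drum's side; squeezing moves it here 14 mm towards the grip (the drum's -y).
- grip_mid (a point): middle of the duster's fixed black grip, 40 mm above the table: bar along the drum's x, 28 mm wide along y, 32 mm high. From the trigger's drum-side face to the grip's far face it is 61 mm released, 47 mm squeezed; fingers go over both from above, closing along the drum's y. Axes are the drum's.
- goods_van: brown box-shaped model goods van with a flat grey roof, 19 x 71 x 36 mm (x, y, z), 20 g. Origin under its middle, y along it, z up. It may lie in the compartment on its wheels or on its side.
- tank_wagon: dark grey model tank wagon with a round lying tank, 18 x 77 x 29 mm, 22 g. Origin under its middle, y along it, z up. It may lie in the compartment on its wheels or on its side.
- coal_wagon: brown open model wagon heaped with coal, 19 x 73 x 24 mm, 20 g. Origin under its middle, y along it, z up. It may lie in the compartment on its wheels or on its side.
- masking_tape: roll of masking tape lying flat, 104 mm across, 25 mm high; leave alone. Origin under its middle.
- paint_pot_3: grey paint pot with a black cap, 38 mm across, 50 mm high; leave alone. Origin under its middle.
- sanding_block: cork sanding block, 35 x 64 x 22 mm; leave alone. Origin under its middle.
- cottage_kit: model cottage, 52 x 73 x 50 mm; leave alone. Origin under its middle.
- glue_bottle: glue bottle, 49 mm across, 139 mm high; leave alone. Origin under its middle.
Mind the look-alikes: they are no part of the job. There is more than one size of the coal_wagon; the job needs the smaller.

How it is judged:
By the outcome, as a careful person would: the job done as asked, in the order asked, and still so for the second after the job is handed in, with the robot touching nothing.
Of goods_van, tank_wagon, coal_wagon only 2 to 3 are there at a start; the rules pass over those that are not, and their reading is None.
At some moment in a run one of goods_van, tank_wagon, coal_wagon may be knocked a few centimetres aside while the robot is not near it.
Once in a run the grip may slacken for a moment while it holds something.
It also fails if it takes over 210 s, if anything falls off the work surface, if the arm or the gripper's body presses on something with over 40 N, if the wrist force passes 120 N, or if a joint passes its speed limit or range.

## Robot

A 6-joint arm with a two-finger parallel gripper is mounted at the origin on a cart in front of the work surface, level with it; the furniture and walls round the work are solid. World frame = base frame: x ahead of the robot, y to its left, z up, the work surface at z = 0. Lengths are in mm, angles in degrees, forces in N, time in s.
With the tool pointing down it reaches from about 200 to 875 mm from the base axis. Payload 3.4 kg.
Tool frame: the origin (TCP) lies at the very end of the fingers, on their centre line; the grasp point (between the pads) lies 19 mm behind it (bot.grasp_offset is the distance from the TCP to the grasp point, in mm); z points along the fingers, y is the line along which they close (so a half turn about z gives the same grasp; the last joint's range is limited). The gripper opens to 94 mm and grips with 3 to 60 N. Pads are 16 mm wide; open, the fingers measure 119 mm over their backs; the gripper's body (75 mm by 177 mm) begins 78 mm behind the grasp point.
Start: joints at [69.5, 15.808, 86.224, -0, 77.962, -6.933], TCP at [134.907, 558.986, 205.493] pointing down, gripper open.
Joint ranges: [-165.64, 165.64], [-43.16, 119.46], [12.63, 154.43], [-67.54, 247.53], [6.08, 155.33], [-154.97, 154.97]. Speed limits (degrees/s): [147.25, 147.25, 180, 180, 180, 180].

## Interface

Orientations are given as a 3x3 rotation matrix whose columns are the frame's x, y, z axes.
In Python, from plant import bot gives the robot as it stands. The module is installed in compiled form; this text tells all that it offers. Calls block until the motion is done:
- bot.move_pose(position, orientation): joint-space move of the TCP to a pose.
- bot.move_straight(position, rot=None, v=150, threshold=None): straight line of the TCP; rot=None keeps the orientation; v is the mean speed in mm/s. With threshold (N) it stops when the force on the tool has changed by that much, and returns True; else False.
- bot.set_joints(angles): joint-space move.
- bot.grip(opening, f_grip=None): finger opening in mm; f_grip is the grip in N (None keeps the last); returns when the fingers have stopped.
- bot.pause(seconds).
- bot.solve_ik(position, orientation): joint angles nearest the present ones, or None.
- bot.sense(): the state.
- bot.grab_frame(name): name is "side" or "top" or "wrist"; returns a dict with "color" (384x512x3 uint8, blue, green, red), "vfov" (degrees; the focal length in pixels is half the picture's height over the tangent of half this angle, whatever the lens; pixels are square), "cx", "cy" (the principal point, pixels), "dist" ([k1, k2, p1, p2, k3] as OpenCV has them; the pictures are not rectified), "world_to_cam" (4x4, takes a point from world to camera coordinates); the wrist camera has in their place "hand_eye" (4x4, takes a point from camera to tool coordinates, whose origin is the TCP and whose axes are the flange's). Camera axes: x right, y up, looking along -z (the intrinsics and any distortion apply to the point x, -y, -z); pixel columns grow to the right and rows downward; lengths in mm; the calibration is good to about 2 mm. A picture is of the moment at which its call begins: read the wrist's pose just before it. There is no depth.
A pose or a line that the arm cannot do raises bot.Unreachable and nothing moves.
- bot.sign_off(): hands the job in; it is judged then, once.
The state is a dict: "t": time; "joints": joint angles; "joint_velocities": joint speeds; "tau": joint torques, N m; "tcp_pos": TCP position; "orientation": TCP orientation; "ft_force": force on the tool from outside, world axes, zero at the start; "wrist_torque": the same for the moment, N m; "gripper_width": finger opening in mm; "grasp_force": force on a finger pad.
Only numpy, scipy, OpenCV 4.12 (cv2) and the standard library are available. Lean on these libraries where they do the work, as an engineer would, in place of code of your own. Each camera call takes 0.05 s, during which the arm holds its last target. There are 200 camera calls.

## Working session

There is one attempt and no reset: what is moved stays moved. The work goes in short steps, each a Python script; the robot and the scene stay as the last script left them, time stands still between calls to the robot, and variables do not carry over. Pictures are saved under pics/ and viewed, at most 14 in all, crops included, and the job is handed in when it is done.

```bash
mkdir -p pics; cat > h.py <<'E'
import numpy as np, cv2
from plant import bot
def K(f):
    h=f["color"].shape[0]; fl=h/2/np.tan(np.radians(f["vfov"])/2)
    return np.array([[fl,0,f["cx"]],[0,fl,f["cy"]],[0,0,1.]])
def cam2world(f,s=None):
    if "world_to_cam" in f: return np.linalg.inv(np.array(f["world_to_cam"]))
    T=np.eye(4); T[:3,:3]=s["orientation"]; T[:3,3]=s["tcp_pos"]
    return T@np.array(f["hand_eye"])
def ray(f,px,s=None):
    p=cv2.undistortPoints(np.array(px,float).reshape(-1,1,2),K(f),np.array(f["dist"],float)).reshape(-1,2)
    d=np.c_[p[:,0],-p[:,1],-np.ones(len(p))]
    M=cam2world(f,s); return M[:3,3], d@M[:3,:3].T
def onplane(f,px,z,s=None):
    o,d=ray(f,px,s); return o+d*((z-o[2])/d[:,2])[:,None]
def project(f,P,s=None):
    M=np.linalg.inv(cam2world(f,s)); P=np.atleast_2d(P); c=P@M[:3,:3].T+M[:3,3]
    q=np.c_[c[:,0],-c[:,1],-c[:,2]]
    return cv2.projectPoints(q,np.zeros(3),np.zeros(3),K(f),np.array(f["dist"],float))[0].reshape(-1,2)
def R(yaw):  # tool down, closing axis y at world angle yaw (deg)
    a=np.radians(yaw); y=np.array([np.cos(a),np.sin(a),0]); z=np.array([0,0,-1.]); return np.c_[np.cross(y,z),y,z]
def grab(n):
    s=bot.sense(); f=bot.grab_frame(n); return f,s
E
python3 - <<'E'
from h import *
import pickle
for n in("top","side","wrist"):
    f,s=grab(n); cv2.imwrite(f"pics/{n}0.png",f["color"]); pickle.dump((f,s),open(n+"0.pkl","wb"))
    print(n,f["vfov"],f["dist"],cam2world(f,s)[:3,3].round())
print(s["tcp_pos"],np.array(s["orientation"]).round(3).tolist(),s["gripper_width"],s["t"])
a=cv2.imread("pics/top0.png");cv2.imwrite("pics/top0b.png",cv2.resize(a,(800,600),interpolation=cv2.INTER_CUBIC))
a=cv2.imread("pics/side0.png");cv2.imwrite("pics/side0b.png",cv2.resize(a,(800,600),interpolation=cv2.INTER_CUBIC))
E
```

```text
top 57.50359832546554 [-0.01157335  0.          0.          0.          0.        ] [ 388.  -52. 1318.]
side 57.36615127632723 [-0.09384813  0.          0.          0.          0.        ] [ 361. -962.  719.]
wrist 70.69450569216096 [-0.03675846  0.          0.          0.          0.        ] [ 57. 579. 385.]
[134.72109818 558.477704   204.71536053] [[-0.972, 0.235, -0.001], [0.235, 0.972, -0.001], [0.0, -0.002, -1.0]] 93.5039991961557 0.1
```

View pics/top0b.png

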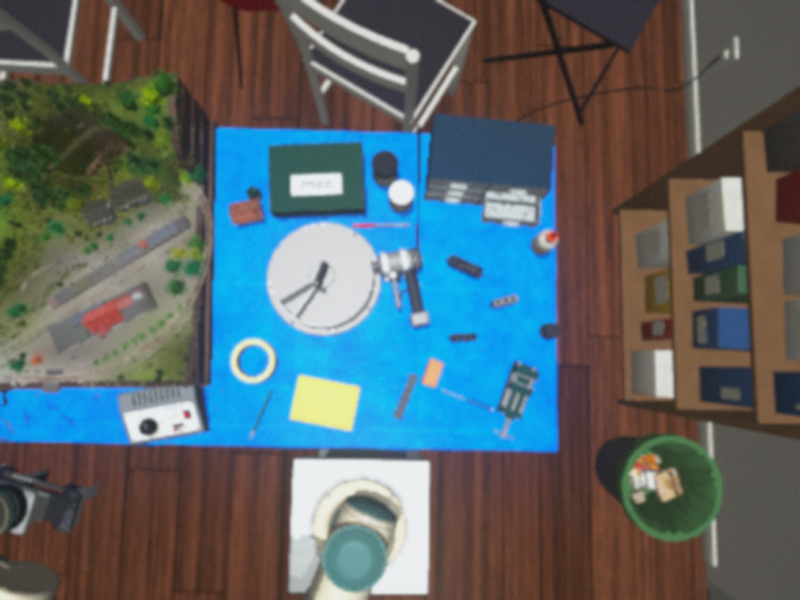

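View pics/side0b.png

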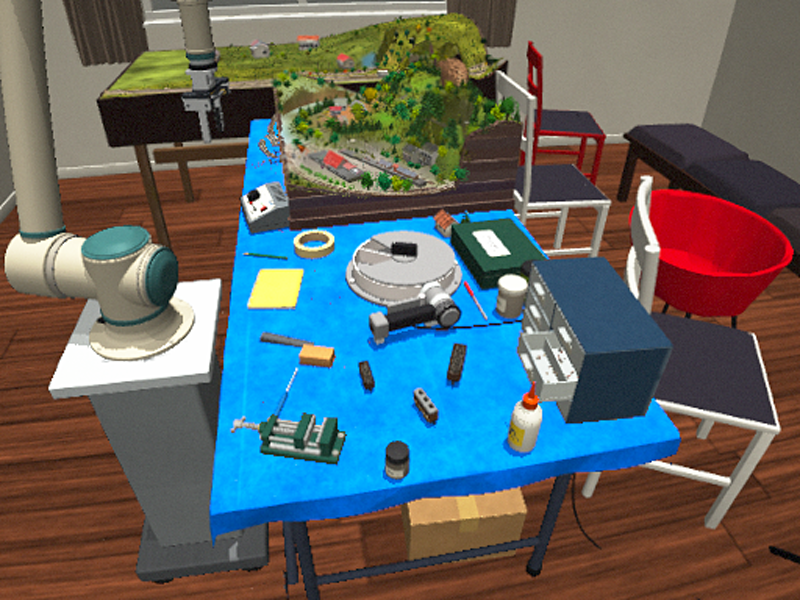

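The top view, at 800 px scale, shows the drum at (323,278) and the duster at (400,280). There are three wagon-like things: (464,266) large dark, (505,300) greyish and (462,338) small dark. I'll look closer with the wrist camera.

```bash
python3 - <<'E'
from h import *
import pickle
f,s=pickle.load(open("top0.pkl","rb"))
k=512/800
for z,p in[(10,(464,266)),(10,(505,300)),(10,(462,338)),(52,(323,278)),(85,(323,270)),(85,(320,284)),(40,(416,290)),(10,(549,330)),(10,(545,240)),(5,(518,390))]:
    print(p,onplane(f,[np.array(p)*k],z)[0].round())
bot.move_pose([330,-190,330],R(90))
g,s=grab("wrist"); pickle.dump((g,s),open("wrist1.pkl","wb"))
print(s["joints"],g["color"].shape)
cv2.imwrite("pics/wrist1.png",cv2.resize(g["color"],(800,600),interpolation=cv2.INTER_CUBIC))
E
```

```text
(464, 266) [ 614. -237.   10.]
(505, 300) [ 533. -337.   10.]
(462, 338) [ 439. -234.   10.]
(323, 278) [570.  98.  52.]
(323, 270) [584.  95.  85.]
(320, 284) [551. 101.  85.]
(416, 290) [ 549. -120.   40.]
(549, 330) [ 463. -444.   10.]
(545, 240) [ 684. -436.   10.]
(518, 390) [ 318. -370.    5.]
[-4.03766890e+01 -4.42574346e+00  9.22488840e+01  1.42880564e-02
  9.21888711e+01 -1.30427983e+02] (384, 512, 3)
```

View pics/wrist1.png

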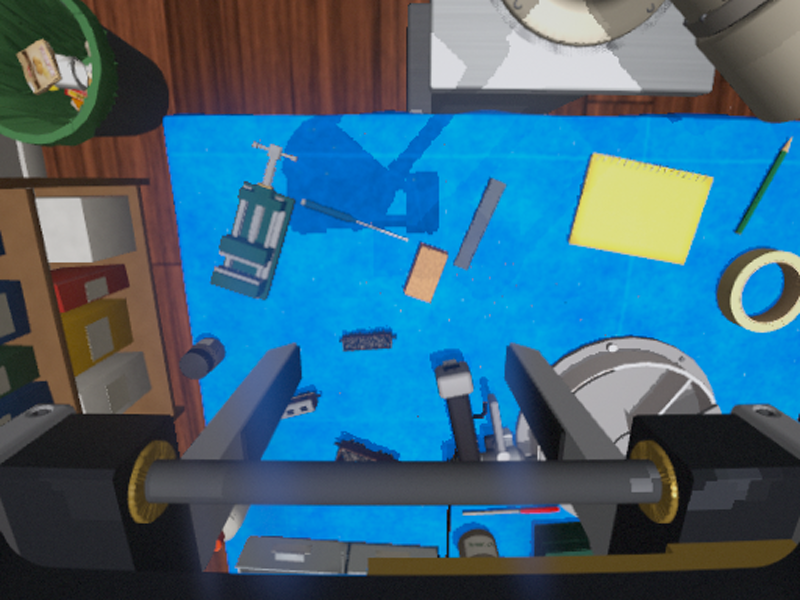

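The wrist camera looks ahead of the fingers, towards tool +x. It shows the smaller coal wagon at (368,340), a grey wagon at (300,405) and the larger coal wagon at (365,450). I'll take closer views, rotated half a turn.

```bash
python3 - <<'E'
from h import *
import pickle
bot.move_pose([390,-270,230],R(-90))
g,s=grab("wrist"); pickle.dump((g,s),open("wrist2.pkl","wb")); a=g["color"]
bot.move_pose([420,85,300],R(-90))
g,s=grab("wrist"); pickle.dump((g,s),open("wrist3.pkl","wb")); b=g["color"]
cv2.imwrite("pics/wrist2.png",cv2.resize(a,(800,600),interpolation=cv2.INTER_CUBIC))
cv2.imwrite("pics/wrist3.png",cv2.resize(b,(800,600),interpolation=cv2.INTER_CUBIC))
print(s["joints"],s["t"])
E
```

```text
[ 2.05824377e+00  4.11905166e-01  9.17724643e+01 -3.76958574e-02
  8.78340238e+01  9.21019891e+01] 6.9917
```

View pics/wrist2.png

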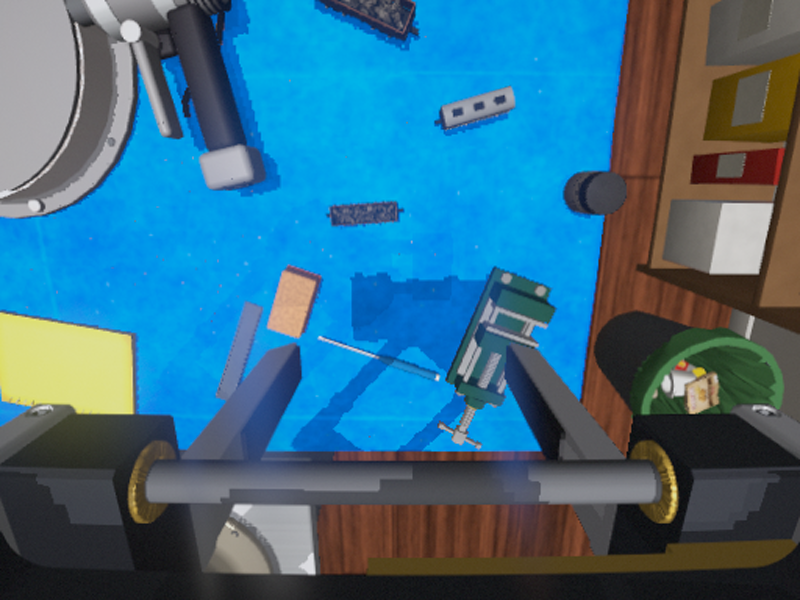

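View pics/wrist3.png

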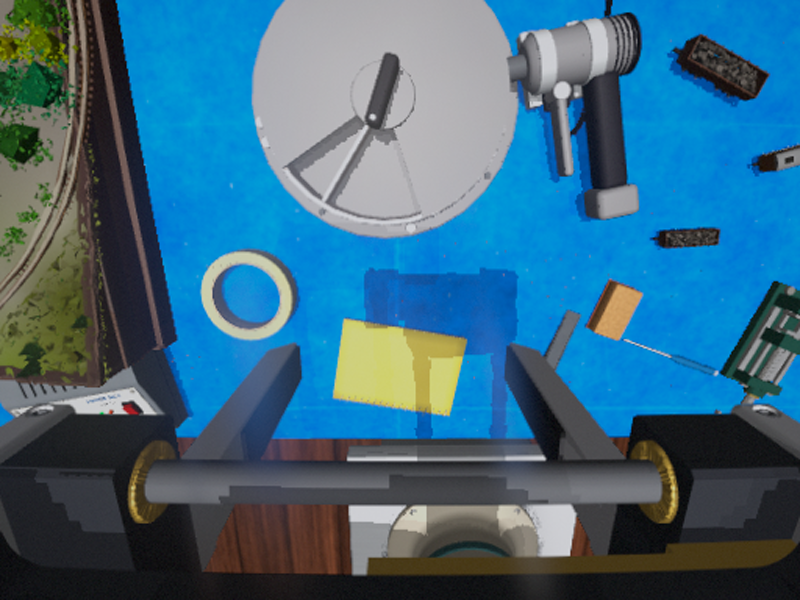

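In the closer view the small coal wagon is at (365,213), the grey-topped wagon with three dark squares is at (478,107), and the large coal wagon is at (370,12). The lid's opening points towards -x, about 35° off. I need to identify the grey wagon, so I'll enlarge the side view and take a close-up.

```bash
python3 - <<'E'
from h import *
import pickle
bot.move_pose([450,-320,120],R(-90))
g,s=grab("wrist"); pickle.dump((g,s),open("wrist4.pkl","wb")); b=g["color"]
a=grab("side")[0]["color"]
c=cv2.resize(a[200:320,210:320],(400,436),interpolation=cv2.INTER_CUBIC)
d=cv2.resize(b[:260,100:420],(400,325),interpolation=cv2.INTER_CUBIC)
o=np.zeros((436,800,3),np.uint8);o[:,:400]=c;o[:325,400:]=d
cv2.imwrite("pics/c5.png",o)
E
```

```text
(no output)
```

View pics/c5.png

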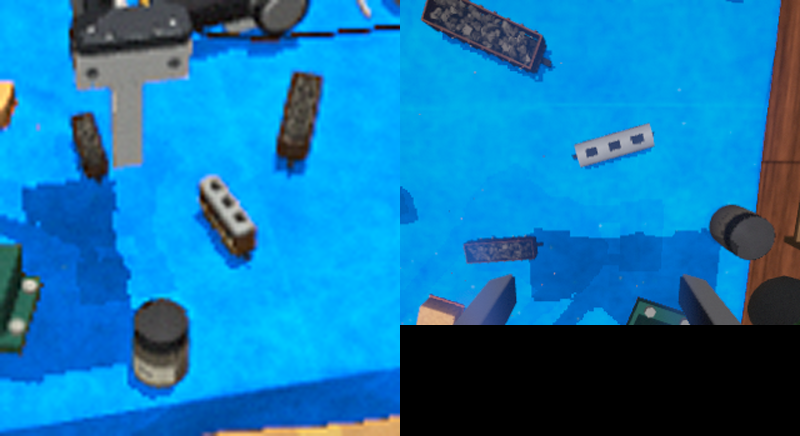

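This shows brown sides under a flat grey roof, so the grey-topped one at (613,145) in the crop is the goods van. The smaller coal wagon is at (500,250), and the larger coal wagon at (485,35) is the look-alike. There is no tank wagon. Next I'll measure the drum from above and the wagons by mask.

```bash
cat >> h.py <<'E'
def nonblue(im):
    h=cv2.cvtColor(im,cv2.COLOR_BGR2HSV)
    b=((h[...,0]>95)&(h[...,0]<115)&(h[...,1]>150)).astype(np.uint8)*255   # table cloth, shadow too
    return cv2.bitwise_not(b)
def circ(P):
    A=np.c_[2*P[:,:2],np.ones(len(P))]; x=np.linalg.lstsq(A,(P[:,:2]**2).sum(1),rcond=None)[0]
    return x[:2],np.sqrt(x[2]+x[:2]@x[:2])
def wagon(f,s,xy,z,pr=True):
    """rect (centre,len,wid,yaw) of non-blue blob near world xy, seen on plane z"""
    m=nonblue(f["color"]); p=project(f,[[*xy,z]],s)[0]
    best=None
    for c in cv2.findContours(m,cv2.RETR_EXTERNAL,cv2.CHAIN_APPROX_NONE)[0]:
        if cv2.contourArea(c)<60: continue
        d=-cv2.pointPolygonTest(c,tuple(map(float,p)),True)
        if best is None or d<best[0]: best=(d,c)
    W=onplane(f,best[1].reshape(-1,2),z,s)[:,:2].astype(np.float32)
    (cx,cy),(w,h),a=cv2.minAreaRect(W)
    if w<h: w,h,a=h,w,a+90
    return np.array([cx,cy]),w,h,(a+90)%180-90,best[1].reshape(-1,2)
E
python3 - <<'E'
from h import *
import pickle
bot.move_pose([470,98,360],R(-90))
g,s=grab("wrist"); pickle.dump((g,s),open("wrist5.pkl","wb"))
print(cam2world(g,s)[:3].round(3).tolist())
o=cv2.resize(g["color"],(800,600),interpolation=cv2.INTER_CUBIC)
cv2.imwrite("pics/w5.png",o)
for n in("wrist2","wrist4","top0"):
  f,s=pickle.load(open(n+".pkl","rb"))
  for nm,xy,z in(("van",(533,-337),36),("coal",(439,-234),24)):
    try:
      r=wagon(f,s,xy,z); print(n,nm,[np.round(v,1) for v in r[:4]])
    except Exception as e: print(n,nm,e)
E
```

```text
[[-0.002, 0.961, 0.275, 549.198], [-1.0, -0.002, 0.0, 98.489], [0.001, -0.275, 0.961, 538.949]]
wrist2 van [array([ 527.6, -330.4]), np.float64(60.8), np.float64(20.0), np.float64(-75.3)]
wrist2 coal [array([ 441.6, -233.1]), np.float64(59.7), np.float64(18.0), np.float64(-87.2)]
wrist4 van [array([ 529.6, -330.5]), np.float64(60.4), np.float64(17.7), np.float64(-74.1)]
wrist4 coal [array([ 442.6, -237.9]), np.float64(51.1), np.float64(18.6), np.float64(-85.7)]
top0 van [array([ 558.9, -112.9]), np.float64(2028.7), np.float64(1464.7), np.float64(-87.8)]
top0 coal [array([ 560.5, -113.5]), np.float64(2047.7), np.float64(1478.4), np.float64(-87.8)]
```

View pics/w5.png

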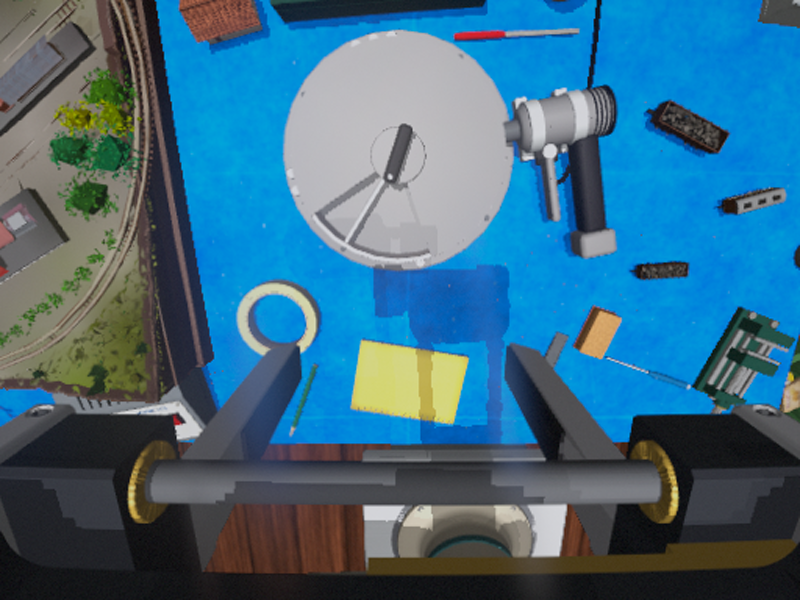

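The drum is turned about +14° about z. The three studs are at (347-395,38), the two at (292,183) and the one at (425,258); the lid's white dot is at (390,178). Now the numeric fit.

```bash
python3 - <<'E'
from h import *
import pickle
f,s=pickle.load(open("wrist5.pkl","rb")); im=f["color"]
for n in("wrist5","top0"):
  f,s=pickle.load(open(n+".pkl","rb")); im=f["color"]
  c0=np.array([570.,98])
  m=nonblue(im)
  for it in range(4):   # radial scan outward for foot edge at z=10
    P=[]
    for a in np.radians(np.arange(0,360,2)):
        if np.degrees(a)>240 and np.degrees(a)<320: continue
        r=np.arange(115,165,.5); q=project(f,np.c_[c0[0]+r*np.cos(a),c0[1]+r*np.sin(a),np.full(len(r),10.)],s)
        v=cv2.remap(m,q[:,0].astype(np.float32)[None],q[:,1].astype(np.float32)[None],cv2.INTER_LINEAR)[0]
        i=np.argmax(v<128)
        if v[i]<128: P.append([c0[0]+r[i]*np.cos(a),c0[1]+r[i]*np.sin(a)])
    P=np.array(P); c,R0=circ(P); e=abs(np.linalg.norm(P-c,axis=1)-R0); c,R0=circ(P[e<2]); c0=c
  print(n,"foot",c.round(1),R0.round(1),len(P),(e<2).sum())
  if n=="wrist5": C=c
f,s=pickle.load(open("wrist5.pkl","rb")); im=f["color"]
# polar unwrapping at foot z=14 and find bright spots
hs=cv2.cvtColor(im,cv2.COLOR_BGR2HSV)
ang=np.arange(0,360,.5); 
for z,rs in((17,range(122,137,2)),):
    V=[]
    for r in rs:
        q=project(f,np.c_[C[0]+r*np.cos(np.radians(ang)),C[1]+r*np.sin(np.radians(ang)),np.full(len(ang),z)],s).astype(np.float32)
        V.append(cv2.remap(hs[...,2],q[:,0][None],q[:,1][None],cv2.INTER_LINEAR)[0])
    V=np.array(V,float).max(0); 
    print("bright:",[(a,int(v)) for a,v in zip(ang,V) if v>225])
# handle
X,Y=np.meshgrid(np.arange(512),np.arange(384)); W=onplane(f,np.c_[X.ravel(),Y.ravel()],85.,s)[:,:2]-C
near=(np.linalg.norm(W,axis=1)<42); dark=near&(hs[...,2].ravel()<75)
cc=cv2.connectedComponentsWithStats(dark.reshape(384,512).astype(np.uint8))
i=1+np.argmax(cc[2][1:,4]); D=W[(cc[1]==i).ravel()].astype(np.float32)
print("handle",[np.round(v,1) for v in cv2.minAreaRect(D)],"mean",D.mean(0))
B=W[(np.linalg.norm(W,axis=1)<32)&(hs[...,2].ravel()>150)]
print("centre world",C,"dark n",len(D))
f2,s2=pickle.load(open("wrist2.pkl","rb"))
r=wagon(f2,s2,(614,-237),30);print("big",[np.round(v,1) for v in r[:4]])
cv2.imwrite("pics/drum.png",cv2.resize(im[10:180,170:340],(600,600),interpolation=cv2.INTER_CUBIC))
E
```

```text
wrist5 foot [576.  103.5] 137.4 141 141
top0 foot [577.7 102. ] 141.1 141 120
bright: []
handle [array([-8. , -3.5]), array([ 1.5, 27.2]), np.float64(70.7)] mean [-7.782274  -3.7161262]
centre world [576.03481302 103.50337309] dark n 19
big [array([ 595.4, -244.2]), np.float64(67.9), np.float64(25.8), np.float64(89.7)]
```

View pics/drum.png

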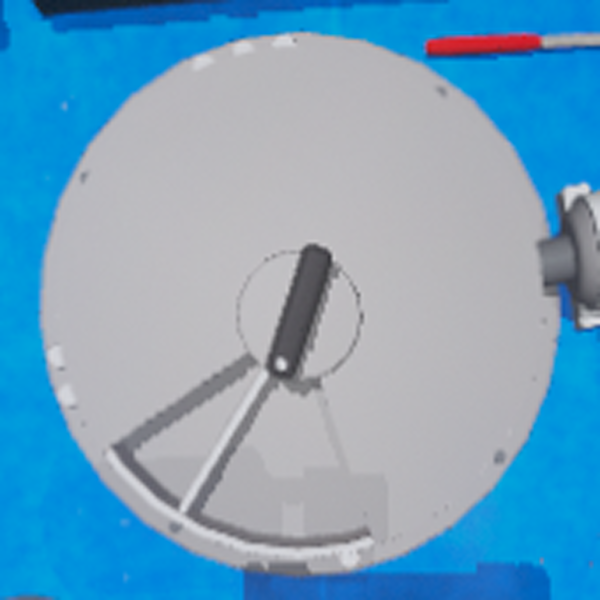

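The crop, 3.53x from pixel (170,10), shows studs at (203,62), (244,47), (284,41), then (55,357), (67,396), and (348,556). The handle's dot end is at (281,363) and its far end at (317,253). A divider runs from (265,375) to (190,510).

```bash
python3 - <<'E'
from h import *
import pickle
f,s=pickle.load(open("wrist5.pkl","rb")); C=np.array([576.,103.5])
def w(p,z): return onplane(f,np.array(p,float)*170/600+[170,10],z,s)[:,:2]-C
def pol(v): return [(round(float(np.hypot(*x)),1),round(float(np.degrees(np.arctan2(x[1],x[0]))),1)) for x in v]
print("three",pol(w([(203,62),(244,47),(284,41)],17)))
print("two",pol(w([(55,357),(67,396)],17)))
print("one",pol(w([(348,556)],17)))
print("screws",pol(w([(83,177),(441,90),(500,457),(176,525)],10)))
h=w([(281,363),(317,253)],85);print("handle",h,h.mean(0),np.degrees(np.arctan2(*(h[0]-h[1])[::-1])))
d=w([(265,375),(190,510)],46);print("divider",d,np.degrees(np.arctan2(*(d[1]-d[0])[::-1])))
q=w([(314,385),(348,470)],52);print("edge",pol(q))
# lid edge right / left of opening
print("edge2",pol(w([(250,360),(115,450)],52)))
E
```

```text
three [(129.7, 20.8), (130.3, 11.5), (130.5, 2.8)]
two [(129.4, 98.0), (128.8, 107.2)]
one [(127.6, -167.9)]
screws [(130.3, 57.2), (131.6, -33.0), (130.9, -123.0), (128.2, 147.6)]
handle [[-22.40897209   7.38368244]
 [ 24.82952996  -9.07462526]] [ 1.21027893 -0.84547141] 160.79121596542504
divider [[-27.7727862   16.47006291]
 [-94.98106598  56.1566681 ]] 149.43807592269013
edge [(33.5, -166.4), (78.3, -161.4)]
edge2 [(31.2, 131.3), (112.0, 124.7)]
```

Drum centre is about (577,103) with yaw 12.2°, and the opening is at world 161°. Compartment 1 is at world 192.2°, compartment 3 at 12.2° and the blank at -77.8°. First I turn the lid over compartment 1.

```bash
cat >> h.py <<'E'
C=np.array([577.,103.]); YAW=12.2
def goto(xy,z,yaw): bot.move_pose([*xy,z],R(yaw))
def down(xy,z,v=100,th=None): return bot.move_straight([*xy,z],v=v,threshold=th)
def turn(y0,y1):
    goto(C,170,y0); bot.grip(50); down(C,58,100,15); bot.grip(10,30)
    print("w",bot.sense()["gripper_width"])
    j=np.array(bot.sense()["joints"],float); n=int(np.ceil(abs(y1-y0)/30))
    for k in range(1,n+1):
        q=j.copy(); q[5]-=(y1-y0)*k/n; bot.set_joints(q)
    bot.pause(.2); s=bot.sense(); print("F",np.round(s["ft_force"],1),"w",s["gripper_width"],"tcp",np.round(s["tcp_pos"],1))
    bot.grip(50); down(C,170)
E
python3 - <<'E'
from h import *
import pickle
goto([470,98],200,71)
turn(71,102.2)
goto([470,98],360,-90)
g,s=grab("wrist");pickle.dump((g,s),open("wrist6.pkl","wb"));print(s["t"])
cv2.imwrite("pics/drum6.png",cv2.resize(g["color"][10:180,170:340],(600,600),interpolation=cv2.INTER_CUBIC))
goto([440,-300],200,-90)
g,s=grab("wrist");pickle.dump((g,s),open("wrist7.pkl","wb"));print(s["t"])
for nm,xy,z in(("van",(528,-330),36),("coal",(441,-235),24)):
  r=wagon(g,s,xy,z); print(nm,[np.round(v,1) for v in r[:4]])
E
```

```text
w 13.615507675362
F [-0.6 -1.9  1.4] w 13.82739069233854 tcp [576.9 102.5  58.1]
21.9833
23.6167
van [array([ 529.4, -330.9]), np.float64(59.7), np.float64(17.5), np.float64(-74.4)]
coal [array([ 443.3, -233.2]), np.float64(60.3), np.float64(20.3), np.float64(-84.5)]
```

View pics/drum6.png

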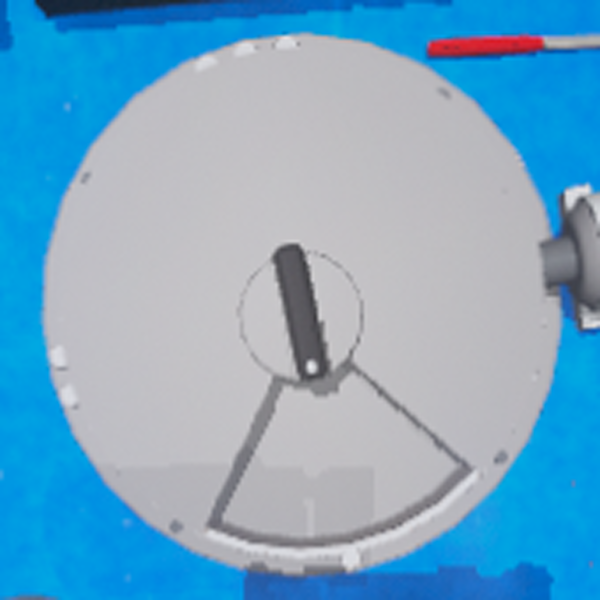

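The opening, from (215,525) to (468,470), is now over the one-stud compartment, which is empty, with the stud at (350,556). I'll pick up the van.

```bash
cat >> h.py <<'E'
def pick(xy,yaw,z=6):
    goto(xy,150,yaw); bot.grip(50); print("touch",down(xy,z,100,12)); bot.grip(5,12); s=bot.sense(); print("pick w",s["gripper_width"],s["grasp_force"])
    down(xy,150,150); s=bot.sense(); print("up w",s["gripper_width"],s["grasp_force"]); return s["gripper_width"]
def place(xy,yaw,z):
    goto(xy,150,yaw); print("w over",bot.sense()["gripper_width"]); print("touch",down(xy,z,60,6),bot.sense()["tcp_pos"].round(1) if hasattr(bot.sense()["tcp_pos"],"round") else bot.sense()["tcp_pos"])
    print("w down",bot.sense()["gripper_width"]); bot.grip(30); down(xy,150,150)
def comp(a,r=74): a=np.radians(a); return C+r*np.array([np.cos(a),np.sin(a)])
E
python3 - <<'E'
from h import *
import pickle
w=pick([530,-330.5],15.6)
print(bot.sense()["t"])
if w>14:
    place(comp(192.2),12.2,14.5)
goto([470,98],330,-90)
g,s=grab("wrist");pickle.dump((g,s),open("wrist8.pkl","wb"));print(s["t"])
cv2.imwrite("pics/drum8.png",g["color"])
o=cv2.resize(g["color"][0:190,150:500],(800,434),interpolation=cv2.INTER_CUBIC);cv2.imwrite("pics/drum8.png",o)
E
```

```text
touch False
pick w 17.842701309064935 12.00001135468483
up w 18.009320834127703 11.999986320734024
28.75
w over 18.03953597882327
touch True [504.7  87.3  16.1]
w down 18.014251176007207
35.4583
```

View pics/drum8.png

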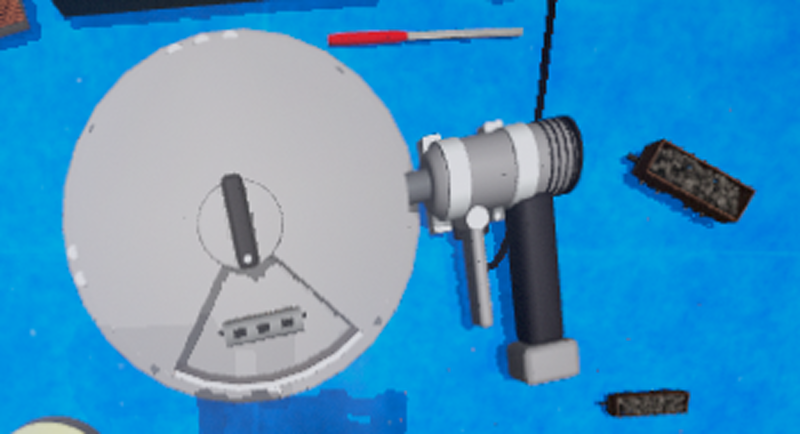

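The van lies level, roof up, in compartment 1 at (262,325). Next I turn the lid over compartment 3 and re-measure the coal wagon. I'll also measure the trigger (hinge (477,218), tip (486,322)) and the grip (535,200)-(545,345).

```bash
python3 - <<'E'
from h import *
import pickle
f,s=pickle.load(open("wrist8.pkl","rb"))
w=lambda p,z: onplane(f,np.array(p,float)*350/800+[150,0],z,s)[:,:2]
a=np.radians(YAW);Rz=np.array([[np.cos(a),-np.sin(a)],[np.sin(a),np.cos(a)]])
print("hinge,tip drumframe",((w([(477,218),(486,322)],53)-C)@Rz).round(1))
print("grip L/R edges",((w([(516,270),(558,270)],56)-C)@Rz).round(1), ((w([(512,340),(580,340)],60)-C)@Rz).round(1))
turn(-77.8,102.2)
goto([360,-240],200,-90)
g,s=grab("wrist");pickle.dump((g,s),open("wrist9.pkl","wb"));print(s["t"])
r=wagon(g,s,(443,-233),24); print([np.round(v,1) for v in r[:4]])
goto([470,98],330,-90)
g,s=grab("wrist");pickle.dump((g,s),open("wrist10.pkl","wb"));print(s["t"])
o=cv2.resize(g["color"][0:190,150:500],(800,434),interpolation=cv2.INTER_CUBIC);cv2.imwrite("pics/drum10.png",o)
E
```

```text
hinge,tip drumframe [[ -31.3 -163.2]
 [-104.7 -161.2]]
grip L/R edges [[ -72.  -185.4]
 [ -78.2 -215.2]] [[-120.3 -175.9]
 [-130.7 -225.2]]
w 13.666472856231968
F [ 2.5 -1.4 -1.8] w 13.54286114018437 tcp [577.4 102.6  58.1]
46.5167
[array([ 441. , -232.8]), np.float64(63.5), np.float64(18.4), np.float64(-86.2)]
47.975
```

View pics/drum10.png

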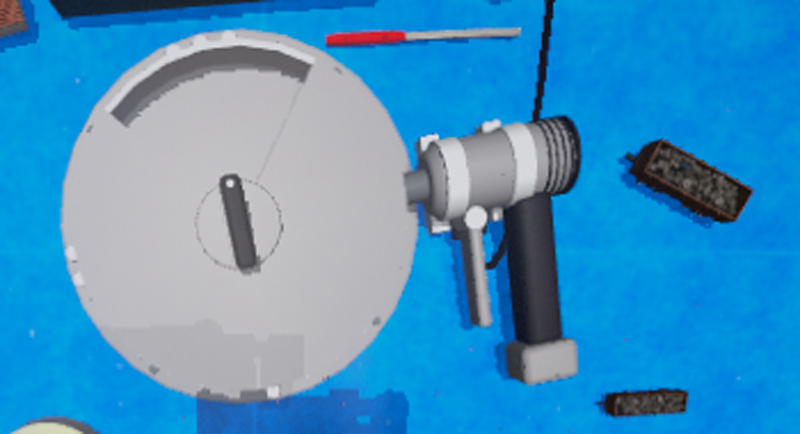

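The opening is over the three-stud compartment. I'll pick and place the small coal wagon.

```bash
python3 - <<'E'
from h import *
import pickle
w=pick([441.5,-233],4,4)
if w>14: place(comp(12.2),12.2,12.5)
goto([500,98],330,-90)
g,s=grab("wrist");pickle.dump((g,s),open("wrist11.pkl","wb"));print(s["t"])
o=cv2.resize(g["color"][0:230,150:500],(800,526),interpolation=cv2.INTER_CUBIC);cv2.imwrite("pics/drum11.png",o)
E
```

```text
touch False
pick w 17.78631571837389 12.000115513801575
up w 18.380114872107345 11.999960392713547
w over 18.008486395602233
touch True [649.3 118.6  14.1]
w down 17.736331781998253
60.275
```

View pics/drum11.png

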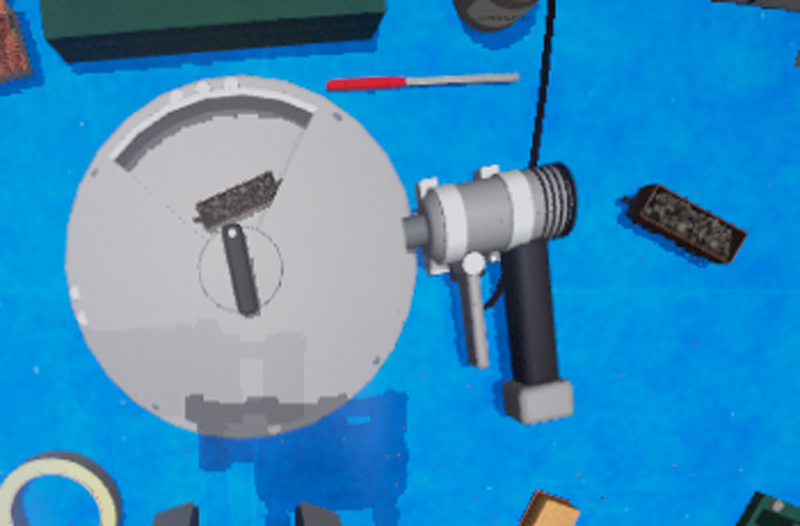

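The coal wagon, from (197,218) to (280,182), looks skewed by about 15°, so I'll check whether it is level and how it sits.

```bash
python3 - <<'E'
from h import *
import pickle
f,s=pickle.load(open("wrist11.pkl","rb"))
a=np.radians(YAW);Rz=np.array([[np.cos(a),-np.sin(a)],[np.sin(a),np.cos(a)]])
for z in(30,):
  P=onplane(f,np.array([(200,208),(208,230),(272,171),(279,195)],float)*350/800+[150,0],z,s)[:,:2]
  print(z,((P-C)@Rz).round(1))
goto([540,130],250,-20)
g,s=grab("wrist");pickle.dump((g,s),open("wrist12.pkl","wb"))
p=project(g,[[*comp(12.2),30]],s)[0].astype(int);print(p)
x,y=np.clip(p-[80,60],0,[352,264]);o=cv2.resize(g["color"][y:y+120,x:x+160],(800,600),interpolation=cv2.INTER_CUBIC);cv2.imwrite("pics/drum12.png",o);print(x,y,s["t"])
E
```

```text
30 [[ 47.4  20. ]
 [ 31.2  17.8]
 [ 61.1 -36.5]
 [ 44.  -38.2]]
[330 153]
250 93 61.4083
```

View pics/drum12.png

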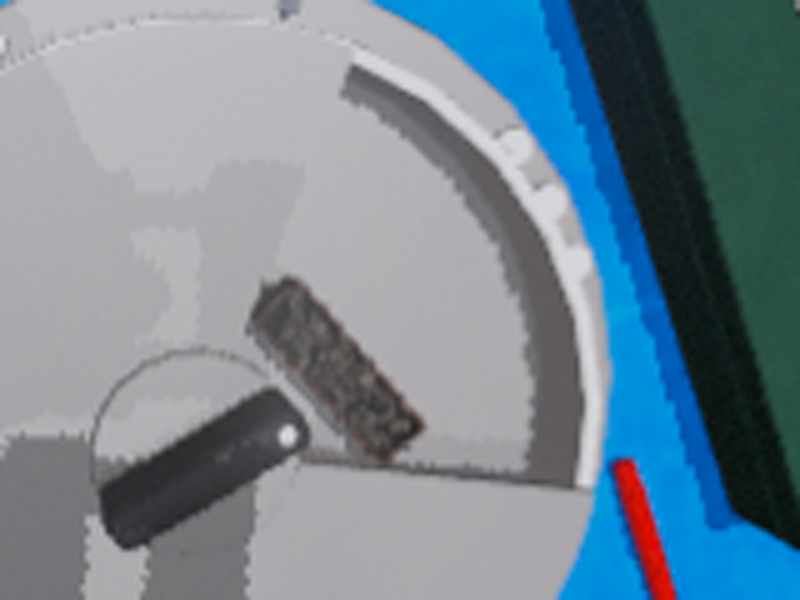

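The coal wagon has shifted inwards to radius ~46 mm, with its end at the divider near (390,455). I'll triangulate its rim heights from the two views to check it's level.

```bash
python3 - <<'E'
from h import *
import pickle
f,s=pickle.load(open("wrist11.pkl","rb"));g,t=pickle.load(open("wrist12.pkl","rb"))
p1=np.array([(200,208),(208,230),(272,171),(279,195),(233,232)],float)*350/800+[150,0]
p2=np.array([(295,280),(255,320),(422,425),(385,460),(288,434)],float)/5+[250,93]
o1,d1=ray(f,p1,s);o2,d2=ray(g,p2,t)
a=np.radians(YAW);Rz=np.array([[np.cos(a),-np.sin(a)],[np.sin(a),np.cos(a)]])
print(cam2world(f,s)[:3,3],cam2world(g,t)[:3,3])
for u,v in zip(d1,d2):
    k=np.linalg.lstsq(np.c_[u,-v],o2-o1,rcond=None)[0]; A=o1+k[0]*u;B=o2+k[1]*v;M=(A+B)/2
    print(((M[:2]-C)@Rz).round(1),M[2].round(1),"gap",np.linalg.norm(A-B).round(1))
E
```

```text
[579.09575668  99.2659167  509.09881425] [566.69553156 205.93876991 429.88721686]
[50.1 20.6] 18.1 gap 3.1
[33.3 18. ] 24.8 gap 3.4
[ 61.7 -36.7] 27.2 gap 0.7
[ 45.1 -37.9] 34.0 gap 3.0
[23.6 -0.4] 83.7 gap 0.8
```

The heights are roughly level, but the baseline is too poor to be sure. I'll take two closer views with a wider baseline.

```bash
python3 - <<'E'
from h import *
import pickle
o=[]
for i,y in enumerate((30,180)):
    goto([555,y],150,-90); g,s=grab("wrist"); pickle.dump((g,s),open(f"w13{i}.pkl","wb"))
    p=project(g,[[624,104,30]],s)[0].astype(int); x,yy=np.clip(p-[40,40],0,[432,304]); print(p,x,yy)
    o.append(cv2.resize(g["color"][yy:yy+80,x:x+80],(400,400),interpolation=cv2.INTER_CUBIC))
cv2.imwrite("pics/c13.png",np.hstack(o)); print(s["t"])
E
```

```text
[190 126] 150 86
[328 125] 288 85
63.1333
```

View pics/c13.png

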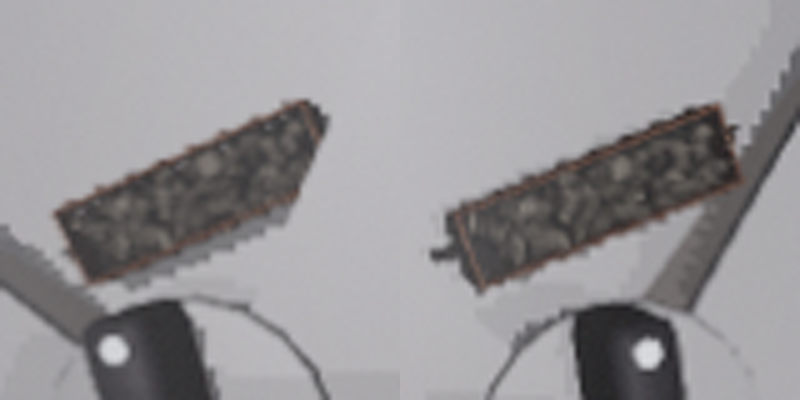

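The rim is clear in both crops. Left: (57,212), (90,282), (305,101). Right: (458,212), (484,288), (718,105), (742,183).

```bash
python3 - <<'E'
from h import *
import pickle
(f,s),(g,t)=[pickle.load(open(f"w13{i}.pkl","rb")) for i in(0,1)]
p1=np.array([(57,212),(90,282),(305,101),(114,350)],float)/5+[150,86]
p2=np.array([(58,212),(84,288),(318,105),(249,353)],float)/5+[288,85]
o1,d1=ray(f,p1,s);o2,d2=ray(g,p2,t)
a=np.radians(YAW);Rz=np.array([[np.cos(a),-np.sin(a)],[np.sin(a),np.cos(a)]])
for u,v in zip(d1,d2):
    k=np.linalg.lstsq(np.c_[u,-v],o2-o1,rcond=None)[0]; A=o1+k[0]*u;B=o2+k[1]*v;M=(A+B)/2
    print(((M[:2]-C)@Rz).round(1),M[2].round(1),"gap",np.linalg.norm(A-B).round(1))
q=onplane(g,np.array([(342,183)],float)/5+[288,85],31,t)[:,:2];print(((q-C)@Rz).round(1))
E
```

```text
[50.9 22.2] 31.4 gap 0.3
[34.4 19.4] 32.3 gap 0.9
[ 61.4 -36.1] 30.5 gap 0.0
[23.2  0.3] 86.4 gap 0.1
[[ 44.4 -39. ]]
```

The rim heights are 30.5–32.3 mm against an expected ~32, so the wagon stands level on the compartment floor, clear of the divider. My picture views are used up, so the checks from here are numeric. Now I shut the lid and verify its angle from the handle mask.

```bash
python3 - <<'E'
from h import *
import pickle
turn(102.2,12.2)
goto([490,100],250,-90); g,s=grab("wrist"); pickle.dump((g,s),open("w14.pkl","wb"));print(s["t"])
v=cv2.cvtColor(g["color"],cv2.COLOR_BGR2HSV)[...,2]
X,Y=np.meshgrid(np.arange(512),np.arange(384)); W=onplane(g,np.c_[X.ravel(),Y.ravel()],85.,s)[:,:2]-C
n=np.linalg.norm(W,axis=1)
D=W[(n<40)&(v.ravel()<100)].astype(np.float32); 
cc=cv2.connectedComponentsWithStats(((n<40)&(v.ravel()<100)).reshape(384,512).astype(np.uint8)); i=1+np.argmax(cc[2][1:,4]); D=W[(cc[1]==i).ravel()]
e,U=np.linalg.eigh(np.cov(D.T)); print("handle dir",np.degrees(np.arctan2(U[1,1],U[0,1])),"mean",D.mean(0),len(D),np.ptp(D@U[:,1]))
# gray along both handle ends: dot
for sg in(1,-1):
    L=[]
    for r in np.arange(18,30,1): 
        a=np.radians(-77.8); P=[[*(C+sg*r*np.array([np.cos(a),np.sin(a)])),85]]; q=project(g,P,s)[0]; L.append(int(v[int(round(q[1])),int(round(q[0]))]))
    print(sg,L)
# trigger/grip profile along drum y at x=-81
a=np.radians(YAW);Rz=np.array([[np.cos(a),-np.sin(a)],[np.sin(a),np.cos(a)]])
m=nonblue(g["color"])
for z,x in((53,-81),(56,-81),(53,-70)):
    ys=np.arange(-145,-230,-2.); P=np.c_[np.c_[np.full(len(ys),x),ys]@Rz.T+C,np.full(len(ys),z)]; q=project(g,P,s).round().astype(int)
    print(z,x,[(int(y),int(v[b,a2]),int(m[b,a2]>0)) for y,(a2,b) in zip(ys,q) if 0<=a2<512 and 0<=b<384])
E
```

```text
w 13.867249547741098
F [ 0.1  0.6 -1.1] w 13.94616267836399 tcp [577.3 102.7  58.1]
74.025
handle dir 102.08805516126604 mean [-1.08614894  1.52989063] 497 58.07307428988484
1 [89, 91, 92, 179, 213, 213, 213, 212, 115, 77, 105, 105]
-1 [92, 91, 92, 91, 92, 92, 91, 93, 91, 87, 87, 79]
53 -81 [(-145, 179, 0), (-147, 179, 0), (-149, 133, 0), (-151, 54, 1), (-153, 55, 1), (-155, 58, 1), (-157, 87, 1), (-159, 145, 1), (-161, 175, 1), (-163, 171, 1), (-165, 161, 1), (-167, 216, 0), (-169, 201, 0), (-171, 161, 0), (-173, 164, 0), (-175, 162, 0), (-177, 161, 0), (-179, 130, 0), (-181, 38, 0), (-183, 19, 1), (-185, 18, 1), (-187, 21, 1), (-189, 26, 1), (-191, 31, 1), (-193, 41, 1), (-195, 47, 1), (-197, 51, 1), (-199, 59, 1), (-201, 58, 1), (-203, 57, 1), (-205, 57, 1), (-207, 53, 1), (-209, 53, 1), (-211, 50, 1), (-213, 45, 1), (-215, 44, 1), (-217, 187, 0), (-219, 215, 0), (-221, 215, 0), (-223, 216, 0), (-225, 215, 0), (-227, 215, 0), (-229, 215, 0)]
56 -81 [(-145, 180, 0), (-147, 133, 0), (-149, 66, 1), (-151, 56, 1), (-153, 57, 1), (-155, 87, 1), (-157, 141, 1), (-159, 163, 1), (-161, 17
[... 505 characters left out ...]
7, 215, 0), (-229, 214, 0)]
53 -70 [(-145, 184, 0), (-147, 184, 0), (-149, 74, 1), (-151, 54, 1), (-153, 54, 1), (-155, 58, 1), (-157, 81, 1), (-159, 157, 1), (-161, 174, 1), (-163, 160, 1), (-165, 159, 1), (-167, 203, 0), (-169, 168, 0), (-171, 167, 0), (-173, 165, 0), (-175, 165, 0), (-177, 159, 0), (-179, 134, 0), (-181, 67, 0), (-183, 24, 1), (-185, 25, 1), (-187, 25, 1), (-189, 22, 1), (-191, 28, 1), (-193, 39, 1), (-195, 44, 1), (-197, 53, 1), (-199, 58, 1), (-201, 59, 1), (-203, 55, 1), (-205, 57, 1), (-207, 56, 1), (-209, 51, 1), (-211, 48, 1), (-213, 47, 1), (-215, 44, 1), (-217, 134, 0), (-219, 214, 0), (-221, 215, 0), (-223, 215, 0), (-225, 214, 0), (-227, 215, 0), (-229, 178, 1)]
```

The lid is shut: the handle is along 102.1° with the dot on the blank side. The trigger's face is at y ≈ -156 and the grip's far face at ≈ -215. Now I squeeze the trigger.

```bash
python3 - <<'E'
from h import *
a=np.radians(YAW);Rz=np.array([[np.cos(a),-np.sin(a)],[np.sin(a),np.cos(a)]])
p=C+Rz@np.array([-80,-191.5]); print(p)
goto(p,160,102.2); bot.grip(92); print("touch",down(p,21,80,10))
bot.grip(40,28); s=bot.sense(); t=s["t"]; print("w",s["gripper_width"],s["grasp_force"],np.round(s["ft_force"],1))
bot.pause(1.9); s=bot.sense(); print("w",s["gripper_width"],s["t"]-t,np.round(s["ft_force"],1))
bot.grip(92); s=bot.sense(); print(s["gripper_width"],s["t"]-t); down(p,160)
E
```

```text
[ 539.27542698 -101.08112747]
touch False
w 48.107953342118826 27.3569873906672 [ -0.3 -11.2  -3.9]
w 47.94715257272449 1.8999999999999915 [-0.  -9.9 -3.6]
92.16546258273353 2.7249999999999943
```

It closed to 48 mm (squeezed gap 47 mm) at 27 N, held for about 2 s, then released. I'll back off and make a last numeric check: handle angle, trigger back, other things unmoved.

```bash
python3 - <<'E'
from h import *
import pickle
goto([490,100],250,-90); g,s=grab("wrist"); f0,s0=pickle.load(open("w14.pkl","rb"))
d=cv2.absdiff(g["color"],f0["color"]).max(2)>60; print("wrist diff px",d.sum(),np.argwhere(d).mean(0) if d.any() else "")
bot.set_joints([69.5,15.808,86.224,0,77.962,-6.933]); t,_=grab("top"); t0=pickle.load(open("top0.pkl","rb"))[0]
d=(cv2.absdiff(t["color"],t0["color"]).max(2)>60).astype(np.uint8)
n,_,st,c=cv2.connectedComponentsWithStats(d)
for i in range(1,n):
    if st[i,4]>5: print(st[i,4],onplane(t0,[c[i]],10)[0].round())
print(s["t"])
E
```

```text
wrist diff px 11974 [274.37765158 290.40095206]
23 [605. 104.  10.]
22 [587.  89.  10.]
27 [582. 130.  10.]
139 [538. 144.  10.]
106 [ 532. -336.   10.]
70 [ 442. -234.   10.]
88.0167
```

The only changes on the table are the lid and the two wagons' old places.

```bash
python3 -c "
from plant import bot
print(bot.sign_off())"
```

```text
the job is handed in; nothing more can be done
None
```

I handed the job in with both wagons on the table (goods van in compartment 1, small coal wagon in 3; there was no tank wagon) level in the drum, the coal wagon about 28 mm inward of where I set it, the lid shut over the blank, the trigger squeezed for about two seconds and released, and nothing else moved.

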